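# Open the press-and-turn jar

### The job

Open the bench-mounted white jar: its child-resistant cap only slips and clicks round unless it is pressed down firmly while it is turned anticlockwise. Lift the cap off and set it down gently, right way up, flat on the floor of the empty lime tray, without dropping it; do not shove the tray about and leave everything else where it stands.

Things in the scene. Friction and masses are not known exactly. Their poses are not given: they have to be found in the camera images.
- jar: White plastic jar, 61 mm across, its neck up to z = 96, held in a round aluminium collar on a 100x100x6 mm steel plate that is bolted to the bench: it cannot move. Origin: centre of the plate's underside, on the jar's upright axis (z).
- cap: Two-part cap of the jar: grey inner collar (this body) under a white shell; 57 mm across, 36 mm high, 90 g. Origin: centre of the underside, on the axis; z up. On the jar the underside is 78 mm above the bench. A small grey tab at the collar's lower edge, on its +x side, shows how far the collar has turned. The neck reaches 18 mm up into the cap: raise it 25 mm or more to clear.
- jar_neck (a point): Centre of the jar's mouth, 96 mm above the bench. Two flanges on the neck hold two lugs of the cap's collar. The cap lifts straight off once the collar has turned 85 to 130 degrees anticlockwise (from above) from its start; then comes a stop; clockwise it is blocked. Friction keeps the collar where it was turned to, so several grasps may be used. A pull of 20 N on a locked cap does no harm.
- cap_top (a point): Centre of the top face of the cap's outer shell, a ribbed white cup 57 mm across that covers the upper 30 mm of the cap; grip it round its sides. z up. Unpressed it spins idly on the collar. Pressing it down takes 3.5 N per mm and stops at 5 mm (17 N); it springs back when released.
- cap_teeth (a point): Centre of the collar's upper face inside the shell. Six round-topped teeth here, 60 degrees apart, are driven by six under the shell when it is pressed down, after up to 20 degrees of free turn; where they stand is not known. They may meet tip to tip, so that the shell stops short: turn a little under pressure until it drops, and go on pressing. Pressed too lightly, they click past.
- lime_tray: Loose open lime plastic tray, 192 (x) by 112 (y) by 59 mm high, empty, 0.3 kg; inner floor 164 by 84 mm and 2 mm above the bench. Origin: centre of the underside.
- solder_spool: Bystander: wire spool standing on the bench, 54 mm across, 30 mm high. Origin at the centre of the underside.
- braid_reel: Bystander: flat orange reel, 44 mm across, 11 mm high. Origin at the centre of the underside.
- nose_pliers: Bystander: pliers lying flat, 150 mm long. Origin at the centre of the underside.
- tape_roll: Bystander: roll of black tape, 55 mm across, 19 mm high. Origin at the centre of the underside.
- ipa_bottle: Bystander: white dropper bottle with a blue spout, 44 mm across, 134 mm high. Origin at the centre of the underside.
- mug: Bystander: white mug, 83 mm across without its handle, 93 mm high. Origin at the centre of the underside. Not listed, fixed: to the right of it, near the robot's start, the 200 mm head of a magnifier lamp hangs 0.4 m above the bench's front edge, 0.7 m from the base axis; draw back towards the base before swinging left, to stay clear of it.
Things that resemble listed ones, but are neither listed nor needed, are in the scene too. Leave any blue look-alike of the jar alone.

How it is judged:
By the outcome, as a careful person would: the job done as asked, in the order asked, and still so for the second after the job is handed in, with the robot touching nothing.
It also fails if it takes over 67 s, if anything falls off the work surface, if the arm or the gripper's body presses on something with over 40 N, if the wrist force passes 120 N, or if a joint passes its speed limit or range.

### The arm

A 6-joint arm with a two-finger parallel gripper is mounted at the origin on a cart in front of the work surface, level with it; the furniture and walls round the work are solid. World frame = base frame: x ahead of the robot, y to its left, z up, the work surface at z = 0. Lengths are in m, angles in degrees, forces in N, time in s.
With the tool pointing down it reaches from about 0.375 to 0.9 m from the base axis. Payload 3.1 kg.
Tool frame: the origin (TCP) lies on the front face of the gripper's body, between the roots of the fingers; the fingertips stand 70 mm ahead of it and the grasp point (between the pads) lies 51 mm ahead of it (bot.tip_extent is the distance from the TCP to the fingertips, in m); z points along the fingers, x is the direction in which the jaws open and shut, and the axes are right-handed (so a half turn about z gives the same grasp; the last joint's range is limited). The gripper opens to 87 mm and grips with 3 to 60 N. Pads are 19 mm wide; open, the fingers measure 117 mm over their backs; the gripper's body (75 mm by 190 mm) begins 51 mm behind the grasp point.
Start: joints at [56.121, 30.224, 82.088, -0, 67.689, -10.227], TCP at [0.251, 0.572, 0.292] pointing down, gripper open.
Joint ranges: [-176.69, 176.69], [-43.24, 126.21], [12.49, 139.97], [-82, 262], [0, 151.66], [-163.58, 163.58]. Speed limits (degrees/s): [159.86, 159.86, 180, 180, 180, 180].

### API

Orientations are given as a 3x3 rotation matrix whose columns are the frame's x, y, z axes.
In Python, from rig import bot, viewer, ticket gives the robot as it stands. The module is installed in compiled form; this text tells all that it offers.
- The arm moves only by the tool arm_command, never from a script. Its argument "targets" is a list of rows, each an object with "rot": the turn, a rotation vector about the tool's x, y, z in degrees, a list of three; "offset": the shift along the tool's x, y, z in cm, a list of three; "gripper": the closure, from 0 (fully open) to 1 (shut). A call has 1 to 8 rows; each row is the pose to reach, as a shift and turn from the pose commanded when the call began, along the tool's axes at that moment; what a row does not reach only later rows make up. A row lasts 1/10 s, in which the tool goes at most 50 mm and 8.59 degrees, less where a joint would pass 70% of its speed; a pose out of reach is approached as far as the arm can. A call with a gripper value outside its range is refused whole. The fingers move at their own pace and stop on an object; the grip force is fixed at half the most. Time passes only in rows, so rows that repeat a pose let the fingers close. It gives the time, the measured TCP pose, the force and the opening at its end, in the units of the state.
- bot.read_state(): the state, without advancing time (a new reading comes with each control period).
- viewer.capture(name): name is "side" or "top"; returns a dict with "frame" (384x512x3 uint8, red, green, blue), "fx", "fy", "cx", "cy" (pixels), "view" (4x4, takes a point from world to camera coordinates). Camera axes: x right, y down, z forward; pixel columns grow to the right and rows downward; lengths in m; the calibration is good to about 2 mm. A picture is of the moment at which its call begins. There is no depth.
- ticket.hand_in(): hands the job in, once; it reports no verdict.
The state is a dict: "time_s": time; "joint_positions": joint angles; "qvel": joint speeds; "tau": joint torques, N m; "position": TCP position; "tcp_rot": TCP orientation; "force": force on the tool from outside, world axes, zero at the start; "moment": the same for the moment, N m; "opening": opening from 0.0 (shut) to 1.0 (fully open).
Only numpy, scipy, OpenCV 4.12 (cv2) and the standard library are available. Lean on these libraries where they do the work, as an engineer would, in place of code of your own. Each camera call takes 0.05 s, during which the arm holds its last target. There are 200 camera calls.

## Working session

There is one attempt and no reset: what is moved stays moved. The work goes in short steps, Python scripts to look and compute and a tool call to move; the robot and the scene stay as the last step left them, time stands still between calls to the robot, and variables do not carry over. Pictures are saved under pics/ and viewed, about 8 in all and at most 12, crops included, and the job is handed in when it is done.

Besides the shell and the picture viewer there is one more tool, called after "Request:" by a JSON object that holds its "api" and its "payload", one argument or row to a line. arm_command: Moves the arm, as the interface text tells. Its arguments: {"type":"object","properties":{"targets":{"type":"array"}},"required":["targets"]}

```bash
mkdir -p pics
cat > h.py <<'E'
import numpy as np, cv2
from rig import bot, viewer, ticket
def cap(n,f):
    d=viewer.capture(n); cv2.imwrite('pics/'+f,cv2.cvtColor(d['frame'],cv2.COLOR_RGB2BGR)); return d
def ray(d,u,v,z):
    V=np.array(d['view']);R,t=V[:3,:3],V[:3,3];c=-R.T@t
    w=R.T@np.array([(u-d['cx'])/d['fx'],(v-d['cy'])/d['fy'],1]); return c+w*(z-c[2])/w[2]
def proj(d,p):
    V=np.array(d['view']);q=V[:3,:3]@np.array(p)+V[:3,3]; return d['fx']*q[0]/q[2]+d['cx'],d['fy']*q[1]/q[2]+d['cy']
E
python3 - <<'E'
from h import *
import pickle
D={n:cap(n,n+'0.png') for n in('top','side')}
pickle.dump(D,open('d0.pkl','wb'))
for n,d in D.items(): print(n,d['fx'],d['cx'],d['cy'],np.round(d['view'],3).tolist())
s=bot.read_state();print(s)
a,b=[cv2.imread(f'pics/{n}0.png') for n in('top','side')]
E
```

```text
top 403.96386446500355 257.835140098994 195.89448892076737 [[-0.02, -1.0, 0.003, -0.086], [-0.993, 0.02, -0.12, 0.573], [0.12, -0.006, -0.993, 1.201], [0.0, 0.0, 0.0, 1.0]]
side 385.5427473249806 255.40718179245647 185.29387145416962 [[-0.115, -0.993, 0.005, -0.016], [-0.833, 0.094, -0.545, 0.536], [0.541, -0.067, -0.838, 0.894], [0.0, 0.0, 0.0, 1.0]]
{'time_s': 0.1, 'joint_positions': array([ 5.61205266e+01,  3.02747303e+01,  8.21500153e+01, -4.08620015e-04,
        6.76904995e+01, -1.02286442e+01]), 'qvel': array([-0.0311457 , -0.04916338, -0.13567529, -0.10660261, -0.00919425,
       -0.00621404]), 'tau': array([-2.85014012e-04, -4.40985596e+01, -1.77151966e+01,  6.34791492e-02,
        5.33019262e-02, -3.40064139e-05]), 'position': array([0.25040974, 0.57205657, 0.29135228]), 'tcp_rot': array([[ 4.01158224e-01,  9.16008098e-01, -1.11577543e-03],
       [ 9.16006636e-01, -4.01159622e-01, -1.67357064e-03],
       [-1.98060830e-03, -3.50691070e-04, -9.99997977e-01]]), 'force': array([-0.22610637,  0.03826567,  0.97897595]), 'moment': array([-0.09512474, -0.00206376,  0.04517063]), 'opening': 1.0025374829108729}
```

View pics/top0.png

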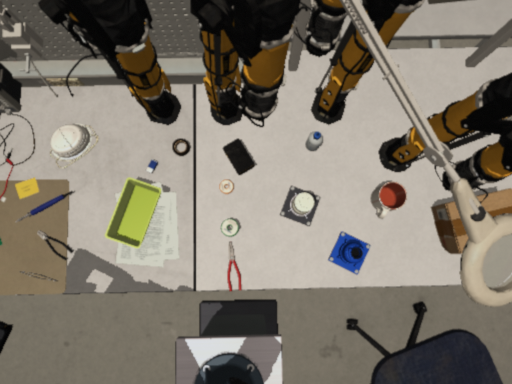

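View pics/side0.png

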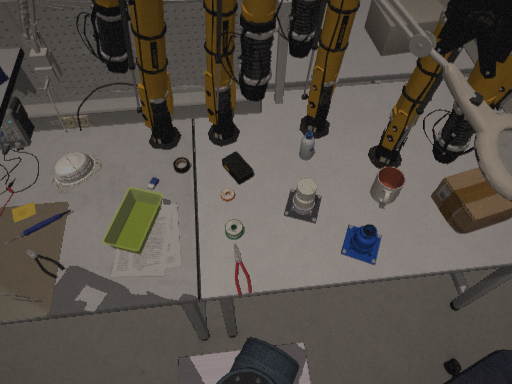

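The top view shows the white jar with its cap on the steel plate at about (302,203). What could be taken for it: the blue jar at (350,252), the white bottle at (315,140) and the white round thing at (70,140). I choose (302,203). The lime tray is at (133,212).

Run:
```python
from h import *
import pickle
D=pickle.load(open('d0.pkl','rb'))
d=D['top'];f=d['frame'];hsv=cv2.cvtColor(f,cv2.COLOR_RGB2HSV)
m=cv2.inRange(hsv,(28,90,60),(45,255,255));n,l,st,c=cv2.connectedComponentsWithStats(m);k=1+np.argmax(st[1:,4])
pts=np.argwhere(l==k)[:,::-1].astype(np.float32)
w=np.array([ray(d,u,v,0.059)[:2] for u,v in pts],np.float32)
r=cv2.minAreaRect(w*1000);print('tray',r,cv2.boxPoints(r).tolist())
for n,(x0,y0,x1,y1) in {'top':(270,175,335,235),'side':(270,165,335,230)}.items():
    g=cv2.cvtColor(cv2.resize(D[n]['frame'][y0:y1,x0:x1],None,fx=6,fy=6,interpolation=cv2.INTER_CUBIC),cv2.COLOR_RGB2BGR);cv2.imwrite(f'pics/c_{n}.png',g)
a,b=cv2.imread('pics/c_top.png'),cv2.imread('pics/c_side.png')
H=max(a.shape[0],b.shape[0]);o=np.zeros((H,a.shape[1]+b.shape[1],3),np.uint8);o[:a.shape[0],:a.shape[1]]=a;o[:b.shape[0],a.shape[1]:]=b
cv2.imwrite('pics/crop.png',o);print(o.shape)
```

```text
tray ((527.5760498046875, 274.8463134765625), (111.15692138671875, 191.4251708984375), 69.7000732421875) [[418.5261535644531, 255.9258575439453], [598.061767578125, 189.5138702392578], [636.6259765625, 293.76678466796875], [457.09033203125, 360.17877197265625]]
(390, 780, 3)
```

View pics/crop.png

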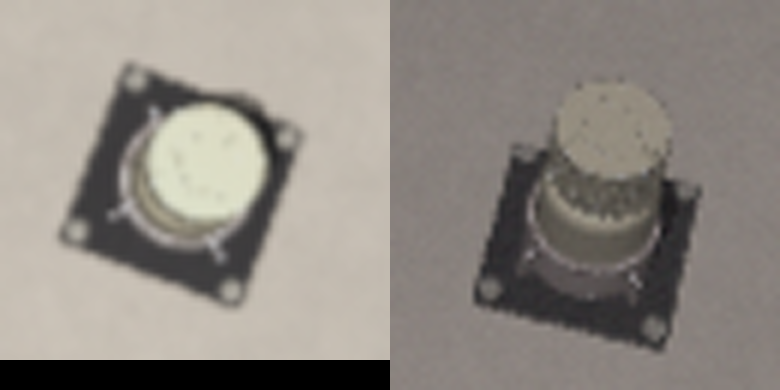

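The crop shows the ribbed white cap on the white jar, seated in the collar on the square plate. Cap-top centre is at about (304.5,201.8) in the top view and (307.2,187.2) in the side view. That confirms the choice.

```bash
cat >> h.py <<'E'
from scipy.spatial.transform import Rotation as Ro
def move(p,yaw,base=None):
    "total shift (cm, tool axes) and rotvec deg from state to tcp p, pointing down with jaw yaw"
    s=bot.read_state();R=np.array(s['tcp_rot']);c,n=np.cos(np.radians(yaw)),np.sin(np.radians(yaw))
    T=np.array([[c,n,0],[n,-c,0],[0,0,-1]])
    print('off',np.round(R.T@(np.array(p)-s['position'])*100,2),'rot',np.round(Ro.from_matrix(R.T@T).as_rotvec(degrees=True),1))
E
python3 - <<'E'
from h import *
import pickle
D=pickle.load(open('d0.pkl','rb'))
A=ray(D['top'],304.5-.4,201.8-.4,.114);B=ray(D['side'],307.2-.4,187.2-.4,.114);print(A,B)
# subpixel: threshold bright cap blob in top
f=D['top']['frame'];print(f[200,304],f[190,280])
# yaw at jar: q1 - q6
r=np.hypot(*A[:2]);q1=np.degrees(np.arctan2(A[1],A[0])-np.arcsin(.111/r));print('q1',q1,'yaw for q6=80',q1-80)
for y in(-105,-115):move([A[0],A[1],.26],y)
move([.45,.25,.29],0)
E
```

```text
[ 0.54312829 -0.22877332  0.114     ] [ 0.53852849 -0.22660781  0.114     ]
[220 221 197] [196 188 177]
q1 -33.69774304649693 yaw for q6=80 -113.69774304649692
off [-61.61  58.94   3.24] rot [  0.2   0.  171.3]
off [-61.61  58.94   3.24] rot [  -0.2   -0.  -178.7]
off [-21.49  31.2    0.17] rot [ 0.   0.1 66.3]
```

Request:
{"api": "arm_command", "payload": {
  "targets": [
    {"offset": [-2.7,3.9,0],"rot": [0,0,8.3],"gripper": 0},
    {"offset": [-5.4,7.8,0],"rot": [0,0,16.6],"gripper": 0},
    {"offset": [-8.1,11.7,0],"rot": [0,0,24.9],"gripper": 0},
    {"offset": [-10.8,15.6,0],"rot": [0,0,33.2],"gripper": 0},
    {"offset": [-13.4,19.5,0],"rot": [0,0,41.5],"gripper": 0},
    {"offset": [-16.1,23.4,0],"rot": [0,0,49.8],"gripper": 0},
    {"offset": [-18.8,27.3,0],"rot": [0,0,58.1],"gripper": 0},
    {"offset": [-21.5,31.2,0],"rot": [0,0,66.3],"gripper": 0}
  ]
}}

```text
time_s: 0.9
position: [0.4507, 0.2486, 0.292]
tcp_rot: [[1.0, -0.005, -0.001], [-0.005, -1.0, -0.0], [-0.001, 0.0, -1.0]]
force: [0.5, -0.2, -0.1]
opening: 1.001
```

Run:
```python
from h import *
s=bot.read_state();print(s['time_s'],s['position'],s['joint_positions'],s['force'])
move([.48,0.0,.29],-67)
```

```text
0.9 [0.45070203 0.24860471 0.2920242 ] [1.64248220e+01 2.17866724e+01 9.77585003e+01 5.68851319e-03
 6.04877121e+01 1.67101044e+01] [ 0.46253591 -0.23414813 -0.13638204]
off [ 3.05 24.85  0.2 ] rot [ 0.   0.  66.7]
```

Request:
{"api": "arm_command", "payload": {
  "targets": [
    {"offset": [0.4,3.1,0],"rot": [0,0,8.3],"gripper": 0},
    {"offset": [0.8,6.2,0],"rot": [0,0,16.7],"gripper": 0},
    {"offset": [1.1,9.3,0],"rot": [0,0,25],"gripper": 0},
    {"offset": [1.5,12.4,0],"rot": [0,0,33.4],"gripper": 0},
    {"offset": [1.9,15.5,0],"rot": [0,0,41.7],"gripper": 0},
    {"offset": [2.3,18.6,0],"rot": [0,0,50],"gripper": 0},
    {"offset": [2.7,21.8,0],"rot": [0,0,58.4],"gripper": 0},
    {"offset": [3.0,24.9,0],"rot": [0,0,66.7],"gripper": 0}
  ]
}}

```text
time_s: 1.7
position: [0.4803, 0.0001, 0.292]
tcp_rot: [[0.391, -0.921, -0.0], [-0.921, -0.391, 0.0], [-0.0, 0.0, -1.0]]
force: [0.2, 0.2, -0.1]
opening: 0.998
```

Run:
```python
from h import *
move([.541,-.2277,.25],-134)
```

```text
off [23.34  3.31  4.2 ] rot [ 0.  0. 67.]
```

Request:
{"api": "arm_command", "payload": {
  "targets": [
    {"offset": [2.9,0.4,0.5],"rot": [0,0,8.4],"gripper": 0},
    {"offset": [5.8,0.8,1.0],"rot": [0,0,16.8],"gripper": 0},
    {"offset": [8.7,1.2,1.6],"rot": [0,0,25.1],"gripper": 0},
    {"offset": [11.7,1.7,2.1],"rot": [0,0,33.5],"gripper": 0},
    {"offset": [14.6,2.1,2.6],"rot": [0,0,41.9],"gripper": 0},
    {"offset": [17.5,2.5,3.1],"rot": [0,0,50.2],"gripper": 0},
    {"offset": [20.4,2.9,3.7],"rot": [0,0,58.6],"gripper": 0},
    {"offset": [23.3,3.3,4.2],"rot": [0,0,67],"gripper": 0}
  ]
}}

```text
time_s: 2.5
position: [0.5424, -0.2266, 0.2494]
tcp_rot: [[-0.695, -0.719, -0.001], [-0.719, 0.695, 0.001], [0.0, 0.001, -1.0]]
force: [0.4, -0.6, 0.4]
opening: 1.002
```

Run:
```python
from h import *
a=cap('top','t1.png');b=cap('side','s1.png')
g=[]
for d,(x,y) in((a,(304,190)),(b,(307,185))):
    g.append(cv2.resize(d['frame'][y-60:y+60,x-60:x+60],None,fx=3.3,fy=3.3,interpolation=cv2.INTER_CUBIC))
cv2.imwrite('pics/c1.png',cv2.cvtColor(np.hstack(g),cv2.COLOR_RGB2BGR))
s=bot.read_state();print(s['position'],s['joint_positions'])
```

```text
[ 0.54331079 -0.22926901  0.249258  ] [-3.37069033e+01  3.04607173e+01  8.98159992e+01 -6.15567614e-02
  5.96323928e+01  1.00253818e+02]
```

View pics/c1.png

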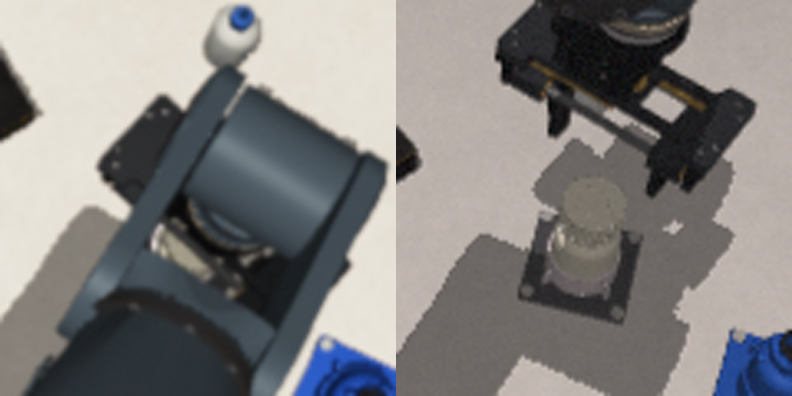

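The fingers straddle the cap in the side view: tips at about crop (557,130) and (655,190), cap between and below them. Now down.

Request:
{"api": "arm_command", "payload": {
  "targets": [
    {"offset": [0,0,2.5],"rot": [0,0,0],"gripper": 0},
    {"offset": [0,0,5],"rot": [0,0,0],"gripper": 0},
    {"offset": [0,0,7.5],"rot": [0,0,0],"gripper": 0},
    {"offset": [0,0,9.1],"rot": [0,0,0],"gripper": 0},
    {"offset": [0,0,9.1],"rot": [0,0,0],"gripper": 0}
  ]
}}

```text
time_s: 3.1
position: [0.5407, -0.2238, 0.1568]
tcp_rot: [[-0.689, -0.725, -0.006], [-0.725, 0.689, 0.004], [0.001, 0.007, -1.0]]
force: [0.2, -0.4, 0.3]
opening: 0.998
```

Run:
```python
from h import *
b=cap('side','s2.png');x,y=307,190
cv2.imwrite('pics/c2.png',cv2.cvtColor(cv2.resize(b['frame'][y-45:y+45,x-60:x+60],None,fx=6,fy=6,interpolation=cv2.INTER_CUBIC),cv2.COLOR_RGB2BGR))
P=[]
for _ in range(3): viewer.capture('side');P.append(bot.read_state()['position'])
print(np.mean(P,0),bot.read_state()['force'])
```

```text
[ 0.5427467  -0.2253227   0.15986433] [-0.26527395 -0.61775753  0.05630149]
```

View pics/c2.png

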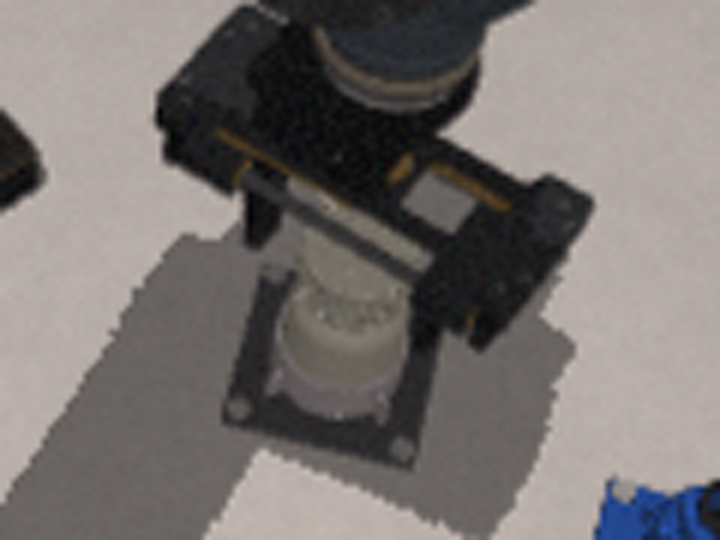

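Side view: the fingers at about (262,220) and (425,320) in the crop straddle the shell with room on both sides. I'll nudge 2 mm and close.

Request:
{"api": "arm_command", "payload": {
  "targets": [
    {"offset": [0.2,0,0],"rot": [0,0,0],"gripper": 0},
    {"offset": [0.2,0,0],"rot": [0,0,0],"gripper": 1},
    {"offset": [0.2,0,0],"rot": [0,0,0],"gripper": 1},
    {"offset": [0.2,0,0],"rot": [0,0,0],"gripper": 1},
    {"offset": [0.2,0,0],"rot": [0,0,0],"gripper": 1},
    {"offset": [0.2,0,0],"rot": [0,0,0],"gripper": 1},
    {"offset": [0.2,0,0],"rot": [0,0,0],"gripper": 1},
    {"offset": [0.2,0,0],"rot": [0,0,0],"gripper": 1}
  ]
}}

```text
time_s: 4.1
position: [0.5411, -0.227, 0.1592]
tcp_rot: [[-0.69, -0.724, -0.0], [-0.724, 0.69, -0.0], [0.0, 0.0, -1.0]]
force: [0.2, -0.3, 0.1]
opening: 0.651
```

```bash
cat > st.py <<'E'
from h import *
P=[];F=[]
for _ in range(3): viewer.capture('side');s=bot.read_state();P.append(s['position']);F.append(np.r_[s['force'],s['moment']])
print(s['time_s'],'p',np.mean(P,0).round(4),'F',np.mean(F,0).round(2),'q',s['joint_positions'].round(1),'o',s['opening'],'Ftool',(s['tcp_rot'].T@np.mean(F,0)[:3]).round(1))
E
python3 st.py
```

```text
4.25 p [ 0.5411 -0.227   0.1592] F [ 0.29  0.05 -0.25  0.02  0.18  0.01] q [-33.7  37.6  93.9  -0.   48.5 100. ] o 0.6485723401693838 Ftool [-0.2 -0.2  0.2]
```

Request:
{"api": "arm_command", "payload": {
  "targets": [
    {"offset": [0,0,0.2],"rot": [0,0,0],"gripper": 1},
    {"offset": [0,0,0.4],"rot": [0,0,0],"gripper": 1},
    {"offset": [0,0,0.5],"rot": [0,0,0],"gripper": 1},
    {"offset": [0,0,0.6],"rot": [0,0,0],"gripper": 1},
    {"offset": [0,0,0.6],"rot": [0,0,0],"gripper": 1}
  ]
}}

```text
time_s: 4.75
position: [0.5411, -0.227, 0.1551]
tcp_rot: [[-0.69, -0.724, 0.0], [-0.724, 0.69, -0.001], [0.0, -0.001, -1.0]]
force: [-4.5, 2.1, 13.3]
opening: 0.649
```

```bash
python3 st.py
```

```text
4.9 p [ 0.5412 -0.227   0.1552] F [-2.84  1.57 13.66  0.26  0.72 -0.  ] q [-33.7  37.9  94.1  -0.   47.9 100. ] o 0.6476544938931269 Ftool [  0.8   3.1 -13.7]
```

Request:
{"api": "arm_command", "payload": {
  "targets": [
    {"offset": [0,0,0.2],"rot": [0,0,0],"gripper": 1},
    {"offset": [0,0,0.3],"rot": [0,0,0],"gripper": 1},
    {"offset": [0,0,0.4],"rot": [0,0,-2],"gripper": 1},
    {"offset": [0,0,0.4],"rot": [0,0,-5],"gripper": 1},
    {"offset": [0,0,0.4],"rot": [0,0,-8],"gripper": 1},
    {"offset": [0,0,0.4],"rot": [0,0,-11],"gripper": 1},
    {"offset": [0,0,0.4],"rot": [0,0,-14],"gripper": 1}
  ]
}}

```text
time_s: 5.6
position: [0.5408, -0.2276, 0.1531]
tcp_rot: [[-0.492, -0.871, 0.0], [-0.871, 0.492, -0.002], [0.002, -0.001, -1.0]]
force: [-7.6, 0.3, 23.4]
opening: 0.65
```

```bash
python3 st.py
```

```text
5.75 p [ 0.5408 -0.2276  0.1531] F [-6.770e+00  1.130e+00  2.387e+01  1.800e-01  1.350e+00  1.000e-02] q [-33.7  38.1  94.2  -0.1  47.6  86. ] o 0.6498513371117344 Ftool [  2.4   6.4 -23.9]
```

Request:
{"api": "arm_command", "payload": {
  "targets": [
    {"offset": [0,0,0],"rot": [0,0,-3],"gripper": 1},
    {"offset": [0,0,0],"rot": [0,0,-6],"gripper": 1},
    {"offset": [0,0,0],"rot": [0,0,-9],"gripper": 1},
    {"offset": [0,0,0],"rot": [0,0,-12],"gripper": 1},
    {"offset": [0,0,0],"rot": [0,0,-15],"gripper": 1},
    {"offset": [0,0,0],"rot": [0,0,-18],"gripper": 1},
    {"offset": [0,0,0],"rot": [0,0,-21],"gripper": 1},
    {"offset": [0,0,0],"rot": [0,0,-24],"gripper": 1}
  ]
}}

```text
time_s: 6.55
position: [0.5421, -0.2284, 0.1531]
tcp_rot: [[-0.097, -0.995, 0.004], [-0.995, 0.097, -0.004], [0.003, -0.004, -1.0]]
force: [-4.5, 0.3, 21.1]
opening: 0.651
```

```bash
python3 st.py
```

```text
6.7 p [ 0.5422 -0.2284  0.1531] F [-3.720e+00  4.800e-01  2.134e+01  2.000e-02  8.800e-01 -1.000e-01] q [-33.7  38.1  94.1  -0.1  47.5  62. ] o 0.6437875375509087 Ftool [ -0.    3.7 -21.4]
```

Request:
{"api": "arm_command", "payload": {
  "targets": [
    {"offset": [0,0,0],"rot": [0,0,-4],"gripper": 1},
    {"offset": [0,0,0],"rot": [0,0,-8],"gripper": 1},
    {"offset": [0,0,0],"rot": [0,0,-12],"gripper": 1},
    {"offset": [0,0,0],"rot": [0,0,-16],"gripper": 1},
    {"offset": [0,0,0],"rot": [0,0,-20],"gripper": 1},
    {"offset": [0,0,0],"rot": [0,0,-24],"gripper": 1},
    {"offset": [0,0,0],"rot": [0,0,-28],"gripper": 1},
    {"offset": [0,0,0],"rot": [0,0,-32],"gripper": 1}
  ]
}}

```text
time_s: 7.5
position: [0.5419, -0.2293, 0.1531]
tcp_rot: [[0.446, -0.895, 0.003], [-0.895, -0.446, -0.005], [0.006, -0.001, -1.0]]
force: [-5.7, -3.3, 21.2]
opening: 0.65
```

```bash
python3 st.py
```

```text
7.65 p [ 0.5419 -0.2293  0.1531] F [-6.   -2.68 21.26 -0.5   1.12 -0.14] q [-33.8  38.2  94.1  -0.2  47.4  30. ] o 0.6470390691300661 Ftool [ -0.1   6.5 -21.3]
```

Request:
{"api": "arm_command", "payload": {
  "targets": [
    {"offset": [0,0,0],"rot": [0,0,-4],"gripper": 1},
    {"offset": [0,0,0],"rot": [0,0,-8],"gripper": 1},
    {"offset": [0,0,0],"rot": [0,0,-12],"gripper": 1},
    {"offset": [0,0,0],"rot": [0,0,-16],"gripper": 1},
    {"offset": [0,0,0],"rot": [0,0,-20],"gripper": 1},
    {"offset": [0,0,0],"rot": [0,0,-24],"gripper": 1},
    {"offset": [0,0,0],"rot": [0,0,-28],"gripper": 1},
    {"offset": [0,0,0],"rot": [0,0,-32],"gripper": 1}
  ]
}}

```text
time_s: 8.45
position: [0.542, -0.23, 0.1531]
tcp_rot: [[0.853, -0.522, 0.004], [-0.522, -0.853, -0.007], [0.007, 0.004, -1.0]]
force: [-5.6, -5.1, 20.7]
opening: 0.652
```

```bash
python3 st.py
```

```text
8.6 p [ 0.542  -0.23    0.1531] F [-5.59 -4.22 20.04 -0.81  1.14 -0.16] q [-33.8  38.2  94.   -0.3  47.4  -2. ] o 0.6472101111532998 Ftool [ -2.4   6.6 -20. ]
```

Request:
{"api": "arm_command", "payload": {
  "targets": [
    {"offset": [0,0,0],"rot": [0,0,-4],"gripper": 1},
    {"offset": [0,0,0],"rot": [0,0,-8],"gripper": 1},
    {"offset": [0,0,0],"rot": [0,0,-12],"gripper": 1},
    {"offset": [0,0,-0.3],"rot": [0,0,-12],"gripper": 1},
    {"offset": [0,0,-0.6],"rot": [0,0,-12],"gripper": 1},
    {"offset": [0,0,-0.9],"rot": [0,0,-12],"gripper": 1},
    {"offset": [0,0,-1.2],"rot": [0,0,-12],"gripper": 1},
    {"offset": [0,0,-1.2],"rot": [0,0,-12],"gripper": 1}
  ]
}}

```text
time_s: 9.4
position: [0.5424, -0.2301, 0.1619]
tcp_rot: [[0.942, -0.335, 0.004], [-0.335, -0.942, -0.006], [0.006, 0.005, -1.0]]
force: [-0.2, -7.6, -2.6]
opening: 0.649
```

```bash
python3 st.py
```

```text
9.55 p [ 0.5424 -0.2301  0.1617] F [-0.09 -6.74 -1.7  -1.35  0.07  0.01] q [-33.8  37.4  93.7  -0.2  48.5 -14. ] o 0.6513765315891762 Ftool [2.2 6.4 1.7]
```

Request:
{"api": "arm_command", "payload": {
  "targets": [
    {"offset": [0,0.1,0],"rot": [0,0,0],"gripper": 1},
    {"offset": [0,0.1,-0.2],"rot": [0,0,0],"gripper": 1},
    {"offset": [0,0.1,-0.4],"rot": [0,0,0],"gripper": 1},
    {"offset": [0,0.1,-0.4],"rot": [0,0,0],"gripper": 1}
  ]
}}

```text
time_s: 9.95
position: [0.5419, -0.2302, 0.1654]
tcp_rot: [[0.942, -0.336, 0.003], [-0.336, -0.942, -0.005], [0.005, 0.003, -1.0]]
force: [1.0, -5.7, -2.0]
opening: 0.649
```

```bash
python3 st.py
```

```text
10.1 p [ 0.5419 -0.2302  0.1653] F [ 1.36 -6.5  -3.22 -1.24 -0.09 -0.03] q [-33.8  37.1  93.6  -0.2  49.  -14.1] o 0.6469773442049609 Ftool [3.4 5.7 3.2]
```

Request:
{"api": "arm_command", "payload": {
  "targets": [
    {"offset": [0,0.05,-0.4],"rot": [0,0,0],"gripper": 1},
    {"offset": [0,0.05,-0.8],"rot": [0,0,0],"gripper": 1},
    {"offset": [0,0.05,-1.2],"rot": [0,0,0],"gripper": 1},
    {"offset": [0,0.05,-1.6],"rot": [0,0,0],"gripper": 1},
    {"offset": [0,0.05,-2.0],"rot": [0,0,0],"gripper": 1},
    {"offset": [0,0.05,-2.4],"rot": [0,0,0],"gripper": 1},
    {"offset": [0,0.05,-2.8],"rot": [0,0,0],"gripper": 1},
    {"offset": [0,0.05,-3.2],"rot": [0,0,0],"gripper": 1}
  ]
}}

```text
time_s: 10.9
position: [0.5406, -0.2283, 0.1976]
tcp_rot: [[0.942, -0.336, -0.0], [-0.336, -0.942, 0.0], [-0.0, -0.0, -1.0]]
force: [0.5, 0.7, -0.2]
opening: 0.648
```

```bash
python3 st.py
python3 - <<'E'
from h import *
b=cap('side','s3.png');x,y=307,180
cv2.imwrite('pics/c3.png',cv2.cvtColor(cv2.resize(b['frame'][y-50:y+50,x-60:x+60],None,fx=6,fy=6,interpolation=cv2.INTER_CUBIC),cv2.COLOR_RGB2BGR))
E
```

```text
11.05 p [ 0.5409 -0.2285  0.198 ] F [-0.22 -0.1  -0.88 -0.13  0.1  -0.01] q [-33.8  34.3  92.6   0.   53.1 -14.2] o 0.6510691634225556 Ftool [-0.2  0.2  0.9]
```

View pics/c3.png

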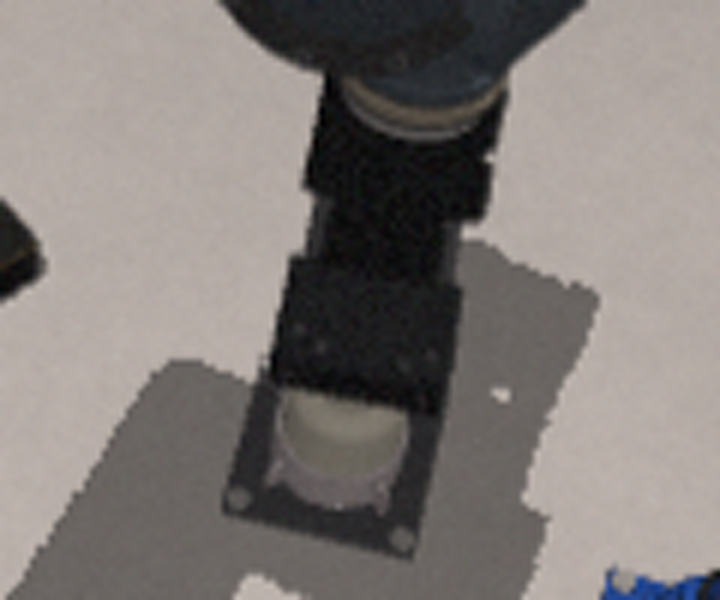

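The side picture shows only the bare jar below the gripper. The pull is 0.88 N, which is the cap's weight, so the cap is off and in hand. The jaw yaw is already along the tray's long axis. Next I raise and carry.

Request:
{"api": "arm_command", "payload": {
  "targets": [
    {"offset": [0,0,-2.5],"rot": [0,0,0],"gripper": 1},
    {"offset": [-0.4,-1,-4.5],"rot": [0,0,0],"gripper": 1},
    {"offset": [-1.2,-3,-5],"rot": [0,0,0],"gripper": 1},
    {"offset": [-2.2,-5.6,-5],"rot": [0,0,0],"gripper": 1},
    {"offset": [-3.3,-8.5,-5],"rot": [0,0,0],"gripper": 1},
    {"offset": [-4.5,-11.5,-5],"rot": [0,0,0],"gripper": 1},
    {"offset": [-5.6,-14.5,-5],"rot": [0,0,0],"gripper": 1},
    {"offset": [-6.8,-17.5,-5],"rot": [0,0,0],"gripper": 1}
  ]
}}

```text
time_s: 11.9
position: [0.5352, -0.0396, 0.2471]
tcp_rot: [[0.942, -0.337, -0.0], [-0.337, -0.942, 0.0], [-0.0, -0.0, -1.0]]
force: [0.1, -0.2, -1.1]
opening: 0.648
```

Request:
{"api": "arm_command", "payload": {
  "targets": [
    {"offset": [-1.4,-3.7,0],"rot": [0,0,0],"gripper": 1},
    {"offset": [-2.9,-7.5,0],"rot": [0,0,0],"gripper": 1},
    {"offset": [-4.4,-11.3,0],"rot": [0,0,0],"gripper": 1},
    {"offset": [-5.9,-15.2,0],"rot": [0,0,0],"gripper": 1},
    {"offset": [-7.3,-19,0],"rot": [0,0,0],"gripper": 1},
    {"offset": [-8.7,-22.5,0],"rot": [0,0,0],"gripper": 1},
    {"offset": [-9.8,-25.4,0],"rot": [0,0,0],"gripper": 1},
    {"offset": [-10.5,-27.4,0],"rot": [0,0,0],"gripper": 1}
  ]
}}

```text
time_s: 12.7
position: [0.528, 0.2549, 0.247]
tcp_rot: [[0.942, -0.335, -0.001], [-0.335, -0.942, 0.0], [-0.001, -0.0, -1.0]]
force: [0.6, -0.6, -0.9]
opening: 0.649
```

```bash
python3 st.py
python3 - <<'E'
from h import *
move([.5276,.2748,.17],-20.3)
E
```

```text
12.85 p [0.5282 0.2554 0.247 ] F [ 0.2  -0.09 -0.48 -0.06  0.03  0.01] q [14.7 30.4 90.4 -0.  59.2 34.2] o 0.6418290937047956 Ftool [0.2 0.  0.5]
off [-0.76 -1.98  7.69] rot [0.  0.  0.8]
```

Request:
{"api": "arm_command", "payload": {
  "targets": [
    {"offset": [-0.4,-1,0],"rot": [0,0,0.4],"gripper": 1},
    {"offset": [-0.7,-1.9,1.0],"rot": [0,0,0.8],"gripper": 1},
    {"offset": [-0.7,-1.9,3],"rot": [0,0,0.8],"gripper": 1},
    {"offset": [-0.7,-1.9,5],"rot": [0,0,0.8],"gripper": 1},
    {"offset": [-0.7,-1.9,6.5],"rot": [0,0,0.8],"gripper": 1},
    {"offset": [-0.7,-1.9,7.5],"rot": [0,0,0.8],"gripper": 1},
    {"offset": [-0.7,-1.9,7.5],"rot": [0,0,0.8],"gripper": 1}
  ]
}}

```text
time_s: 13.55
position: [0.5276, 0.2723, 0.1703]
tcp_rot: [[0.937, -0.35, -0.004], [-0.35, -0.937, -0.001], [-0.003, 0.002, -1.0]]
force: [-0.2, -0.4, -0.4]
opening: 0.648
```

```bash
python3 st.py
python3 - <<'E'
from h import *
g=[]
for n,(x,y) in(('top',(133,205)),('side',(133,205))):
    d=cap(n,n+'4.png'); g.append(cv2.resize(d['frame'][y-60:y+60,x-60:x+60],None,fx=3.3,fy=3.3,interpolation=cv2.INTER_CUBIC))
cv2.imwrite('pics/c4.png',cv2.cvtColor(np.hstack(g),cv2.COLOR_RGB2BGR))
E
```

```text
13.7 p [0.5287 0.2727 0.1721] F [ 0.02  0.26 -0.29 -0.12  0.05  0.02] q [16.5 36.9 92.3  0.  50.7 37. ] o 0.6454752109708666 Ftool [-0.1 -0.3  0.3]
```

View pics/c4.png

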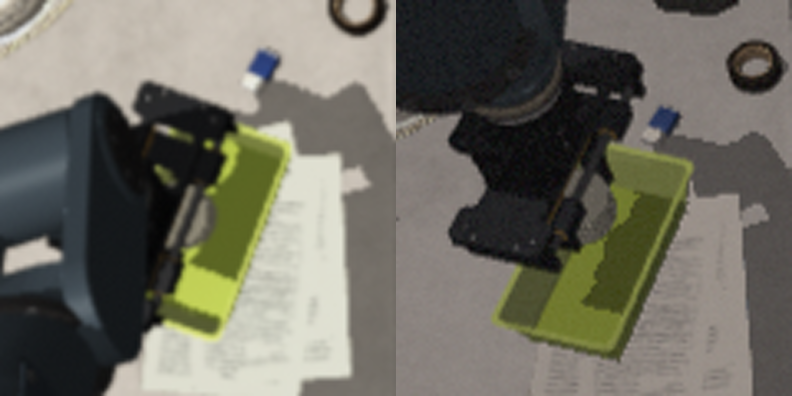

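The cap shows between the fingers at (195,220) in the top crop and (597,215) in the side crop, above the tray and aligned with it. Lowering.

Request:
{"api": "arm_command", "payload": {
  "targets": [
    {"offset": [0,0,1.5],"rot": [0,0,0],"gripper": 1},
    {"offset": [0,0,3],"rot": [0,0,0],"gripper": 1},
    {"offset": [0,0,4.5],"rot": [0,0,0],"gripper": 1},
    {"offset": [0,0,6],"rot": [0,0,0],"gripper": 1},
    {"offset": [0,0,7.2],"rot": [0,0,0],"gripper": 1},
    {"offset": [0,0,8],"rot": [0,0,0],"gripper": 1},
    {"offset": [0,0,8.4],"rot": [0,0,0],"gripper": 1},
    {"offset": [0,0,8.4],"rot": [0,0,0],"gripper": 1}
  ]
}}

```text
time_s: 14.6
position: [0.5283, 0.2728, 0.0877]
tcp_rot: [[0.937, -0.349, -0.001], [-0.349, -0.937, -0.0], [-0.001, 0.001, -1.0]]
force: [0.2, -0.1, -0.9]
opening: 0.652
```

```bash
python3 st.py
```

```text
14.75 p [0.5287 0.2729 0.0885] F [ 0.1  -0.04 -1.11 -0.11  0.12  0.03] q [16.6 44.4 94.3  0.  41.2 37. ] o 0.6509264090759184 Ftool [0.1 0.  1.1]
```

Request:
{"api": "arm_command", "payload": {
  "targets": [
    {"offset": [0,0,0.2],"rot": [0,0,0],"gripper": 1},
    {"offset": [0,0,0.4],"rot": [0,0,0],"gripper": 1},
    {"offset": [0,0,0.5],"rot": [0,0,0],"gripper": 1},
    {"offset": [0,0,0.6],"rot": [0,0,0],"gripper": 1},
    {"offset": [0,0,0.65],"rot": [0,0,0],"gripper": 1},
    {"offset": [0,0,0.65],"rot": [0,0,0],"gripper": 1}
  ]
}}

```text
time_s: 15.35
position: [0.5285, 0.2728, 0.0821]
tcp_rot: [[0.937, -0.349, 0.0], [-0.349, -0.937, 0.0], [0.0, -0.0, -1.0]]
force: [-1.6, -0.4, 3.8]
opening: 0.647
```

```bash
python3 st.py
```

```text
15.5 p [0.5285 0.2729 0.0821] F [-0.69 -0.36  2.83 -0.14  0.27  0.01] q [16.6 45.1 94.4 -0.  40.6 37. ] o 0.6454769752518443 Ftool [-0.5  0.6 -2.8]
```

Contact with about 3 N. I'll ease off slightly and release.

Request:
{"api": "arm_command", "payload": {
  "targets": [
    {"offset": [0,0,-0.05],"rot": [0,0,0],"gripper": 1},
    {"offset": [0,0,-0.05],"rot": [0,0,0],"gripper": 0.3},
    {"offset": [0,0,-0.05],"rot": [0,0,0],"gripper": 0.2},
    {"offset": [0,0,-0.05],"rot": [0,0,0],"gripper": 0.1},
    {"offset": [0,0,-0.05],"rot": [0,0,0],"gripper": 0.1},
    {"offset": [0,0,-0.05],"rot": [0,0,0],"gripper": 0.1},
    {"offset": [0,0,-0.05],"rot": [0,0,0],"gripper": 0.1}
  ]
}}

```text
time_s: 16.2
position: [0.5285, 0.2728, 0.0821]
tcp_rot: [[0.937, -0.349, -0.0], [-0.349, -0.937, -0.0], [-0.0, 0.0, -1.0]]
force: [-0.4, 0.7, -0.6]
opening: 0.893
```

```bash
python3 st.py
```

```text
16.35 p [0.5285 0.2728 0.0822] F [ 0.14  0.03  0.01 -0.1   0.1  -0.02] q [16.5 45.  94.4 -0.  40.6 37. ] o 0.9004090366676238 Ftool [ 0.1 -0.1 -0. ]
```

Request:
{"api": "arm_command", "payload": {
  "targets": [
    {"offset": [0,0,-0.7],"rot": [0,0,0],"gripper": 0.1},
    {"offset": [0,0,-2.2],"rot": [0,0,0],"gripper": 0.1},
    {"offset": [0,0,-5],"rot": [0,0,0],"gripper": 0.1},
    {"offset": [0,0,-8.5],"rot": [0,0,0],"gripper": 0.1},
    {"offset": [0,0,-12],"rot": [0,0,0],"gripper": 0.1},
    {"offset": [0,0,-15.5],"rot": [0,0,0],"gripper": 0.1},
    {"offset": [0,0,-18],"rot": [0,0,0],"gripper": 0.1},
    {"offset": [0,0,-18],"rot": [0,0,0],"gripper": 0.1}
  ]
}}

```text
time_s: 17.15
position: [0.5305, 0.2736, 0.2681]
tcp_rot: [[0.937, -0.349, 0.01], [-0.349, -0.937, 0.003], [0.009, -0.007, -1.0]]
force: [0.1, 0.3, 0.2]
opening: 0.9
```

Request:
{"api": "arm_command", "payload": {
  "targets": [
    {"offset": [4,4,0],"rot": [0,0,0],"gripper": 0.1},
    {"offset": [6,8,0],"rot": [0,0,0],"gripper": 0.1},
    {"offset": [6,12,0],"rot": [0,0,0],"gripper": 0.1},
    {"offset": [6,16,0],"rot": [0,0,0],"gripper": 0.1},
    {"offset": [6,20,0],"rot": [0,0,0],"gripper": 0.1},
    {"offset": [6,22,0],"rot": [0,0,0],"gripper": 0.1},
    {"offset": [6,22,0],"rot": [0,0,0],"gripper": 0.1}
  ]
}}

```text
time_s: 17.85
position: [0.5063, 0.0437, 0.2621]
tcp_rot: [[0.936, -0.353, -0.002], [-0.353, -0.936, -0.0], [-0.002, 0.001, -1.0]]
force: [-0.7, 0.6, 0.7]
opening: 0.9
```

```bash
python3 st.py
python3 - <<'E'
from h import *
import pickle
D=pickle.load(open('d0.pkl','rb'))
a=cap('top','t5.png');b=cap('side','s5.png')
hsv=cv2.cvtColor(a['frame'],cv2.COLOR_RGB2HSV)
m=cv2.inRange(hsv,(28,90,60),(45,255,255));n,l,st,c=cv2.connectedComponentsWithStats(m);k=1+np.argmax(st[1:,4])
w=np.array([ray(a,u,v,0.059)[:2] for v,u in np.argwhere(l==k)],np.float32)
print(cv2.minAreaRect(w*1000))
g=[cv2.resize(x,(396,396),interpolation=cv2.INTER_CUBIC) for x in(a['frame'][155:255,85:185],b['frame'][170:270,85:185])]
full=cv2.resize(a['frame'][:300,:],(792,464))[230:430] 
cv2.imwrite('pics/c5.png',cv2.cvtColor(np.vstack([np.hstack(g),full]),cv2.COLOR_RGB2BGR))
E
```

```text
18.0 p [0.5076 0.0456 0.2623] F [ 0.01 -0.09 -0.16 -0.09  0.04 -0.01] q [ -7.4  23.8 100.3   0.   55.9  13.1] o 0.9014746564443924 Ftool [0.  0.1 0.2]
((532.6288452148438, 289.28961181640625), (83.67383575439453, 191.36923217773438), 71.7480697631836)
```

View pics/c5.png

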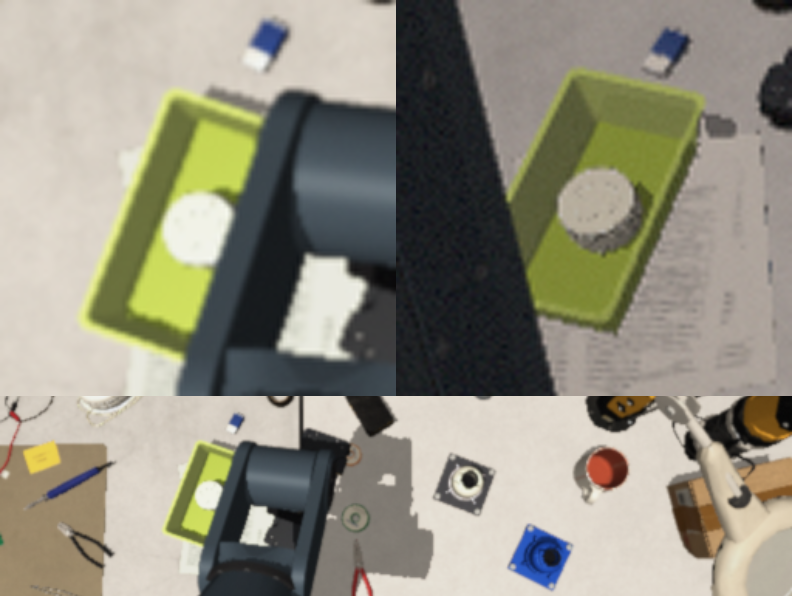

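The cap sits upright near the tray's middle, at about (200,228) in the top crop and (598,203) in the side crop, and the jar is open at (468,482). The tray shows 84 mm of its width because the arm hides the rest. Corrected for that, its centre is within about 2 mm of the start.

```bash
python3 -c "
from rig import ticket; print(ticket.hand_in())"
```

```text
the job is handed in; nothing more can be done
None
```

The cap is off the white jar and sits right way up on the floor of the lime tray. I handed the job in at about 18 s of the 67 s allowed. No verdict is reported.

I gripped the shell, pressed with 20–24 N and turned it 114° anticlockwise in one grasp. I then lifted it straight off and carried it to the tray. I set it down with about 3 N of contact force, released it and drew the arm clear.

**Checks:**
- **Cap off:** after the lift the hanging load read 0.88 N, which matches the 90 g cap, and the last picture shows the jar open.
- **Cap placed:** both final views show it upright on the tray floor.
- **Robot clear:** the force on the tool read about zero.
- **Tray:** its centre is within about 2 mm of where it started. The arm hid part of it in the last top view, so I corrected for the hidden width. The raw fit differed from the first by 14 mm and 2°, which I put down to the hidden part.
- **Bystanders:** those in sight in the last picture looked undisturbed. The picture left the bottle out and partly cut off or hid some others, and I did not measure any of them again.

**Disagreements:** while pressing and turning, the jar's axis appeared 2–3 mm from my estimate. That put about 7 N of side force on the tool, which vanished once the cap was lifted. One weight reading during the carry was low, at 0.3 N, but the picture taken then showed the cap still held.

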